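Load a shaft into the marking fixture and push it home against the stop

TASK

Take the steel shaft from the green rack, lay it in the open end of the V-groove of the marking fixture and let go of it. Then push it gently along the groove, under the blue guard, until it meets the orange sprung tip of the stop and presses it in by about two millimetres (never with more than 14 N on the tip); back off slowly and leave the shaft lying in the groove against the tip, with the other things on the bench undisturbed.

Things in the scene. Friction and masses are not known exactly. Their poses are not given: they have to be found in the camera images.
- shaft_center (a point): Centre of the loose hollow steel shaft: a plain cylinder 36 mm in diameter and 90 mm long with flat ends (a dark bore shows in each), about 0.45 kg (varies), two thin dark rings. Its x axis is the shaft's axis; both ends are alike. It starts lying level in a V saddle on the green rack, centre 85 mm above the bench.
- rack: Green plastic rack, fixed: deck 130 mm (x) by 170 mm (y), top 50 mm above the bench. Along its x axis runs a saddle 31 mm wide and 70 mm long, whose V on top (edges 73 mm high) carries the shaft; at y = +-72 mm stand rows of small turned pieces up to 67 mm high. Origin: centre of its underside; z up.
- fixture: Marking fixture, fixed. Origin on the bench under the groove; x runs along the groove towards the stop, z up. Base plate 12 mm thick, x -135 to 155 mm, 110 mm wide. On it a steel rail 31 mm wide (fingers pass down beside it while holding the shaft) with a V-groove on top, x -115 to 85 mm, edges 58 mm high. Sliding the shaft along it takes 1.5 to 4 N, more if it is also pressed down.
- guard (a point): Centre of the top of the blue guard that bridges the groove, 110 mm above the bench: 30 mm long along the groove (fixture x 30 to 60 mm), underside 102 mm high, legs at y = +-41 to 49 mm. The shaft slides through under it. Axes as the fixture's. The groove is open from above before it.
- load (a point): Where the centre of the shaft goes when laid in the open end of the groove: fixture x = -55 mm, y = 0, 70 mm above the bench (the height of the shaft's centre lying in the groove, anywhere along it). Up to 35 mm before or 30 mm beyond it along the groove will do. Axes as the fixture's.
- stop: Stop at the far end of the groove: grey bracket 30 by 50 by 83 mm, front face at fixture x = 112 mm (origin: foot of that face, 12 mm above the bench; axes as the fixture's). A screw with an orange sprung tip, 14 mm in diameter, sticks out of it towards the shaft.
- screw_root (a point): Point on the bracket's front face on the axis of the screw, 70 mm above the bench; axes as the fixture's. The end of the orange tip lies 14 to 48 mm in front of this point, set by hand for each batch and not measured: feel for it. Its spring starts at zero and gives 1 mm per 4 N, 9 mm at most. Home: pressed with over 3 N, never over 14 N, on top of the groove's friction. Backing off slowly keeps it in touch.
- gauge: Bystander: loose brass ring gauge, 64 mm outside, 22 mm high. Origin: centre of its underside. Leave alone.
- cup: Bystander: loose small blue cup, 60 mm wide, 45 mm high. Origin: centre of its underside. Leave alone.
- block: Bystander: loose yellow setting block, 50 by 35 by 30 mm. Origin: centre of its underside. Leave alone.
Things that resemble listed ones, but are neither listed nor needed, are in the scene too. Of the things shaped like the part that bears shaft_center, the bare steel one is meant.

How it is judged:
On the way, in this order (a step that is already met when the one before it is completed fails the run):
1. the shaft lies in the open end of the groove, released (x of shaft_center in the frame of load between -0.035 and 0.03 m and y of shaft_center in the frame of load between -0.003 and 0.003 m and z of shaft_center in the frame of load between -0.003 and 0.003 m and angle between the x axis of shaft_center and the x axis of fixture, either way round below 0.06 rad and contact force between the fingers and shaft below 0.05 N and contact force between shaft and fixture above 0.5 N), for 0.2 s.
2. the shaft presses the tip of the stop with more than 3 N (y of shaft_center in the frame of load between -0.003 and 0.003 m and z of shaft_center in the frame of load between -0.003 and 0.003 m and angle between the x axis of shaft_center and the x axis of fixture, either way round below 0.06 rad and contact force between shaft and stop above 3 N), for 0.1 s.
At the end, for the whole second after the job is handed in: The shaft lies in the groove (centre within 3 mm of the groove's axis sideways and in height, parallel to it within 0.06 rad), at rest (under 10 mm/s), released, and still touching the tip of the stop (contact force above 0.3 N) (y of shaft_center in the frame of load between -0.003 and 0.003 m and z of shaft_center in the frame of load between -0.003 and 0.003 m and angle between the x axis of shaft_center and the x axis of fixture, either way round below 0.06 rad and contact force between shaft and stop above 0.3 N and linear speed of shaft below 0.01 m/s and contact force between the fingers and shaft below 0.05 N).
It fails at once if the tip of the stop gets more than 14 N (contact force between shaft and stop above 14 N).
It fails at once if the shaft falls off (height (world z) of shaft_center below 0.055 m).
It fails at once if a bystander is moved by more than 10 mm (distance of any of gauge, cup, block from where it was at the start of the episode above 0.01 m).
It also fails if it takes over 58 s, if anything falls off the work surface, if the arm or the gripper's body presses on something with over 40 N, if the wrist force passes 120 N, or if a joint passes its speed limit or range.

ROBOT

A 6-joint arm with a two-finger parallel gripper is mounted at the origin on the work surface. World frame = base frame: x ahead of the robot, y to its left, z up, the work surface at z = 0. Lengths are in m, angles in rad, forces in N, time in s.
With the tool pointing down it reaches from about 0.35 to 0.875 m from the base axis. Payload 4.2 kg.
Tool frame: the origin (TCP) lies at the very end of the fingers, on their centre line; the grasp point (between the pads) lies 19 mm behind it (bot.pinch_z is the distance from the TCP to the grasp point, in m); z points along the fingers, y is the line along which they close (so a half turn about z gives the same grasp; the last joint's range is limited). The gripper opens to 85 mm and grips with 20 to 120 N. Pads are 22 mm wide; open, the fingers measure 114 mm over their backs; the gripper's body (76 mm by 85 mm) begins 54 mm behind the grasp point. The pads swing forward as they close: fully open they stand 13 mm farther back than shut.
Start: joints at [-0.901, 0.385, 0.008, 0, -1.194, -0.259], TCP at [0.25, -0.573, 0.194] pointing down, gripper open.
Joint ranges: [-3.14, 3.14], [-1.21, 2.06], [-1.07, 1.41], [-3.16, 2.05], [-2.99, -0.16], [-3.1, 3.1]. Speed limits (rad/s): [2.79, 2.79, 3.14, 3.14, 3.14, 3.14].

INTERFACE

Orientations are given as a 3x3 rotation matrix whose columns are the frame's x, y, z axes.
In Python, from cell import bot, viewer, job gives the robot as it stands.
- The arm moves only by the shell command python3 -m handwheel 'ROWS' [OPENING]. ROWS is JSON, a list of rows, each a list of 2 entries, a list of its own where there are three numbers: the shift along the tool's x, y, z in m, then the turn, a rotation vector about the tool's x, y, z in rad. A call has 1 to 5 rows; each row shifts and turns the commanded pose from where the row before left it, along the tool's axes as they then stand; what a row does not reach is not made up. A row lasts 1/10 s, in which the tool goes at most 50 mm and 8.59 degrees, less where a joint would pass 70% of its speed; a pose out of reach is approached as far as the arm can. A call is refused whole if a number of a shift passes 0.05 or a number of a turn 0.15, either way. A call with a gripper value outside its range is refused whole. OPENING is the opening, from 0 (shut) to 1 (fully open), set as the call begins (- or left out, the last holds). The fingers move at their own pace and stop on an object; the grip force is fixed at half the most. Time passes only in rows, so rows that do not move let the fingers close. It gives the time, the measured TCP pose, the force, the opening and the grip force at its end, in the units of the state.
- bot.sense(): the state, without advancing time (a new reading comes with each control period).
- viewer.grab_frame(name): name is "side" or "top" or "wrist"; returns a dict with "color" (384x512x3 uint8, red, green, blue), "z_map" (384x512 float32, m along the optical axis (not along the pixel's ray), 0 where there is no reading), "camera_matrix" (3x3 intrinsics, pixels), "R" (3x3) and "t" (3): a world point X has camera coordinates R X + t. Camera axes: x right, y down, z forward; pixel columns grow to the right and rows downward; lengths in m; the calibration is good to about 2 mm. The wrist camera is an equidistant fisheye: a pixel r from the principal point sees the ray r / f radians off the axis. A picture is of the moment at which its call begins.
- job.hand_in(): hands the job in; it is judged then, once.
The state is a dict: "time_s": time; "q": joint angles; "dq": joint speeds; "tau": joint torques, N m; "ee_pos": TCP position; "orientation": TCP orientation; "wrist_force": force on the tool from outside, world axes, zero at the start; "torque": the same for the moment, N m; "opening": finger opening in m; "finger_force": force on a finger pad.
Only numpy, scipy, OpenCV 4.12 (cv2) and the standard library are available. Lean on these libraries where they do the work, as an engineer would, in place of code of your own. Each camera call takes 0.05 s, during which the arm holds its last target. There are 200 camera calls.

## Working session

There is one attempt and no reset: what is moved stays moved. The work goes in short steps, Python scripts to look and compute and a shell command to move; the robot and the scene stay as the last step left them, time stands still between calls to the robot, and variables do not carry over. Pictures are saved under pics/ and viewed, at most 10 in all, crops included, and the job is handed in when it is done.

```bash
mkdir -p pics; ls; python3 - <<'E'
from cell import bot,viewer
import cv2,numpy as np
for n in ("top","side"):
    f=viewer.grab_frame(n); cv2.imwrite(f"pics/{n}1.png",f["color"][:,:,::-1]); np.savez(f"{n}1.npz",**f)
    print(n,f["camera_matrix"].tolist(),f["R"].round(4).tolist(),f["t"])
s=bot.sense();print(s)
E
```

```text
pics
top [[409.0528154184565, 0.0, 257.7531105448696], [0.0, 409.0528154184565, 190.18681217828893], [0.0, 0.0, 1.0]] [[0.021, -0.9998, 0.0015], [-0.9812, -0.0209, -0.1919], [0.1919, 0.0025, -0.9814]] [0.09446248 0.53901094 1.09933087]
side [[434.8400279476422, 0.0, 254.99295503965652], [0.0, 434.8400279476422, 197.4430768476333], [0.0, 0.0, 1.0]] [[-0.7506, -0.6604, -0.0236], [-0.3413, 0.4181, -0.8419], [0.5658, -0.6238, -0.5392]] [0.44980898 0.23560292 0.98960821]
{'time_s': 0.1, 'q': array([-9.01412808e-01,  3.85491632e-01,  6.75822224e-03, -3.79309051e-04,
       -1.19402841e+00, -2.58622838e-01]), 'dq': array([-0.00102016, -0.00247292, -0.00022443,  0.00225628,  0.00055134,
       -0.00032128]), 'tau': array([-6.39745540e-04, -3.93321061e+01,  1.88928741e+01,  4.19791907e+00,
       -2.59712069e-03,  2.00192579e-05]), 'ee_pos': array([ 0.24933562, -0.57245803,  0.19253043]), 'orientation': array([[-9.16873121e-01, -3.99177643e-01, -9.42987313e-04],
       [-3.99178724e-01,  9.16871446e-01,  1.76018349e-03],
       [ 1.61972245e-04,  1.99028540e-03, -9.99998006e-01]]), 'wrist_force': array([-0.30990249, -0.73032431, -0.15198201]), 'torque': array([ 0.04199268, -0.04810855,  0.01236475]), 'finger_force': 0.0, 'opening': 0.08514906457412019}
```

View pics/top1.png

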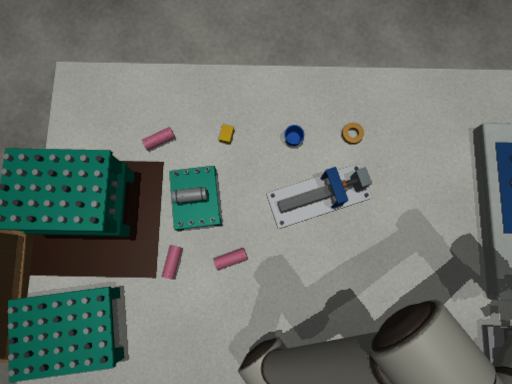

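View pics/side1.png

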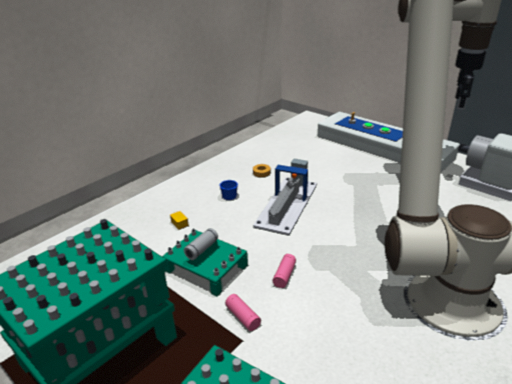

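The top view shows the shaft at about (191,196) on the small green rack at (196,198). The fixture plate spans (268,200)–(370,185), with the guard at (336,188) and the stop at (361,178). The yellow block is at (227,133), the cup at (294,135) and the gauge at (353,133). The side view agrees with this layout.

```bash
cat > h.py <<'E'
import numpy as np,cv2
def cloud(f):
    K,R,t,z=f["camera_matrix"],f["R"],f["t"],f["z_map"]
    v,u=np.indices(z.shape); C=np.stack([(u-K[0,2])/K[0,0]*z,(v-K[1,2])/K[1,1]*z,z],-1)
    return (C-t)@R   # R^T (C-t)
def rect(P):
    (c,s,a)=cv2.minAreaRect((P[:,:2]*1000).astype(np.float32)); return np.round(c,1),np.round(s,1),round(a,2)
E
python3 - <<'E'
from h import *
f=dict(np.load("top1.npz"));P=cloud(f);c=f["color"].astype(int);hsv=cv2.cvtColor(f["color"],cv2.COLOR_RGB2HSV)
v,u=np.indices(c.shape[:2]); Z=P[...,2]
box=lambda a,b,e,d:(u>a)&(u<b)&(v>e)&(v<d)
print("bench z",np.median(Z[box(180,450,80,115)]))
rack=box(165,225,160,235)
g=rack&(hsv[...,1]>120)&(abs(hsv[...,0].astype(int)-80)<20)
print("rack deck",rect(P[g&(abs(Z-.05)<.006)]),np.median(Z[g]))
sh=rack&(Z>.088)&(hsv[...,1]<80);S=P[sh];print("shaft",sh.sum(),rect(S),S[:,2].max(),S.mean(0))
# axis: top strip
T=S[S[:,2]>.097];print("strip",rect(T),T.mean(0),len(T), np.degrees(np.arctan2(*np.linalg.svd(T[:,:2]-T[:,:2].mean(0))[2][0][::-1])))
fx=box(255,385,155,235)
b=fx&(hsv[...,1]>120)&(abs(hsv[...,0].astype(int)-110)<15)
G=P[b&(Z>.1)];print("guard",rect(G),G.mean(0),len(G),np.median(G[:,2]))
pl=P[fx&(Z>.007)&(Z<.018)];print("plate",rect(pl),len(pl))
ra=P[fx&(Z>.04)&(Z<.066)&(hsv[...,1]<80)&(u<328)];print("rail",rect(ra),len(ra))
x=ra[:,:2]-ra[:,:2].mean(0);print(np.degrees(np.arctan2(*np.linalg.svd(x)[2][0][::-1])))
st=P[fx&(Z>.087)&(Z<.1)&~b];print("stop",rect(st),st.mean(0),len(st))
o=P[fx&(hsv[...,1]>120)&(hsv[...,0]<18)];print("orange",o.mean(0),len(o),o[:,2].max())
E
```

```text
bench z -0.0010692810550763153
rack deck (array([514.6, 284.3]), array([169.1, 128.1]), 8.24) 0.04866955616603934
shaft 422 (array([443.8, 201.5]), array([312.2,  82.2]), 52.38) 1.1821803104286857 [0.50542147 0.28521965 0.1341523 ]
strip (array([442.7, 199.8]), array([308.8,  79.8]), 51.91) [0.50347177 0.28303    0.1524055 ] 291 48.963278688788854
guard (array([434.3, -30.9]), array([ 90.6, 345.5]), 56.19) [ 0.5429056  -0.10382966  0.11428079] 389 0.10872707567767335
plate (array([545.1, -68. ]), array([134.4, 290.3]), 19.38) 2113
rail (array([519.4, -26.1]), array([ 60.7, 156.1]), 32.8) 581
-69.62091862301348
stop (array([ 571.7, -144.3]), array([100.3, 100.5]), 32.56) [ 0.57131125 -0.18056177  0.09331321] 205
orange [ 0.55498014 -0.13384792  0.07497921] 18 0.07951160685215429
```

```bash
python3 - <<'E'
from h import *
def ln(P,n):
    Q=P[:,:2]
    vx,vy,x,y=cv2.fitLine(Q.astype(np.float32),cv2.DIST_HUBER,0,.001,.001).ravel()
    d=np.array([vx,vy]);s=(Q-[x,y])@d;print(n,"pt",round(x,4),round(y,4),"ang",round(np.degrees(np.arctan2(vy,vx)),2),"ends",np.array([x,y])+d*np.percentile(s,1),np.array([x,y])+d*np.percentile(s,99),len(Q),"z",np.percentile(P[:,2],[5,50,95]).round(4))
f=dict(np.load("top1.npz"));P=cloud(f);hsv=cv2.cvtColor(f["color"],cv2.COLOR_RGB2HSV)
v,u=np.indices(hsv.shape[:2]); Z=P[...,2];H=hsv[...,0].astype(int);S=hsv[...,1]
box=lambda a,b,e,d:(u>a)&(u<b)&(v>e)&(v<d)
near=lambda x,y,r:np.hypot(P[...,0]-x,P[...,1]-y)<r
sh=near(.515,.284,.065)&(Z>.085)&(Z<.115)&(S<80); ln(P[sh],"shaft"); print(rect(P[sh]))
ln(P[sh&(Z>.098)],"shaft top")
fx=box(255,385,155,235); b=fx&(S>120)&(abs(H-110)<15)
G=P[b&(Z>.104)&(Z<.115)];print(rect(G));ln(G,"guard"); print(np.median(G,0))
pl=P[fx&(Z>.005)&(Z<.016)&near(.545,-.068,.17)];m=cv2.morphologyEx((fx&(abs(Z-.011)<.004)).astype(np.uint8),cv2.MORPH_OPEN,np.ones((3,3)));print("plate",rect(P[m>0]))
ra=fx&(Z>.045)&(Z<.063)&(S<80)&near(.51,-.03,.11); ln(P[ra],"rail");print(rect(P[ra]))
st=fx&(Z>.09)&(Z<.098)&(S<80)&near(.575,-.18,.04); ln(P[st],"stop");print(rect(P[st]),np.median(P[st],0))
# side view cross-check
f=dict(np.load("side1.npz"));P=cloud(f);hsv=cv2.cvtColor(f["color"],cv2.COLOR_RGB2HSV);Z=P[...,2];S=hsv[...,1];H=hsv[...,0].astype(int)
ln(P[near(.515,.284,.065)&(Z>.098)&(Z<.112)&(S<80)],"side shaft top")
G=P[near(.55,-.1,.08)&(S>120)&(abs(H-110)<15)&(Z>.107)&(Z<.115)];ln(G,"side guard")
ln(P[near(.51,-.03,.1)&(Z>.045)&(Z<.063)&(S<80)],"side rail")
q=P[near(.575,-.18,.04)&(Z>.092)&(Z<.1)&(S<80)];print(rect(q),len(q))
E
```

```text
shaft pt 0.5104 0.2927 ang -80.93 ends [0.50371621 0.33475289] [0.51761565 0.24767892] 424 z [0.0888 0.0987 0.1038]
(array([513.1, 292. ]), array([34.2, 89.5]), 7.73)
shaft top pt 0.5131 0.2921 ang -82.06 ends [0.50705236 0.33527233] [0.5190953  0.24893398] 234 z [0.0984 0.1004 0.1043]
(array([ 545.1, -104.7]), array([97. , 29.5]), 19.1)
guard pt 0.5442 -0.105 ang 19.45 ends [ 0.49998363 -0.1205998 ] [ 0.58938454 -0.08903179] 381 z [0.1054 0.1087 0.1123]
[ 0.54388677 -0.10473832  0.10874005]
plate (array([533.8, -71.5]), array([110.5, 289.3]), 19.39)
rail pt 0.5216 -0.0357 ang -70.16 ends [0.49274873 0.04434961] [ 0.54511641 -0.10080502] 548 z [0.0457 0.0518 0.0583]
(array([508.1, -34.5]), array([ 88.1, 157.9]), 33.09)
stop pt 0.5715 -0.1819 ang 17.19 ends [ 0.54904629 -0.18886153] [ 0.59480555 -0.17470172] 188 z [0.0907 0.0936 0.0967]
(array([ 572.3, -182.3]), array([48.8, 30.1]), 19.08) [ 0.57153082 -0.18185532  0.09361692]
side shaft top pt 0.5108 0.2955 ang -82.1 ends [0.50492035 0.33785897] [0.51713697 0.2498001 ] 229 z [0.0989 0.1016 0.1041]
side guard pt 0.5396 -0.103 ang 19.46 ends [ 0.49827132 -0.11757679] [ 0.58455447 -0.0870939 ] 159 z [0.1077 0.1103 0.1122]
side rail pt 0.5201 -0.0331 ang -70.35 ends [0.49138675 0.04728489] [ 0.5500896  -0.11708592] 409 z [0.0461 0.0523 0.0586]
(array([ 571.8, -182.2]), array([49.4, 35.5]), 19.6) 71
```

```bash
cat >> h.py <<'E'
from scipy.spatial.transform import Rotation as Ro, Slerp
D=np.array([np.cos(np.radians(-70.55)),np.sin(np.radians(-70.55)),0]);O=np.array([.530,-.062,0])
N=np.array([-D[1],D[0],0])
def fix(x,y,z): return O+D*x+N*y+[0,0,z]
def down(yaw): # yaw of tool y, deg
    a=np.radians(yaw);y=np.array([np.cos(a),np.sin(a),0]);z=np.array([0,0,-1.]);return np.stack([np.cross(y,z),y,z],1)
def plan(p,R,wp):  # wp: list of (pos, yaw, nrows)
    import json
    out=[]
    for q,yaw,n in wp:
        n0=np.array(p);S=Slerp([0,1],Ro.from_matrix([R,down(yaw)]));Rc=R
        for i in range(1,n+1):
            Rn=S(i/n).as_matrix();tgt=n0+(np.array(q)-n0)*i/n
            s=np.round(Rc.T@(tgt-p),4);w=np.round(Ro.from_matrix(Rc.T@Rn).as_rotvec(),3)
            out.append([s.tolist(),w.tolist()]);p=p+Rc@s;Rc=Rc@Ro.from_rotvec(w).as_matrix()
        R=Rc
    for i in range(0,len(out),5):print(json.dumps(out[i:i+5]).replace(" ",""))
E
python3 - <<'E'
from h import *; from cell import bot
s=bot.sense();plan(s["ee_pos"],s["orientation"],[([.30,-.35,.26],150,6),([.5125,.2925,.20],188,15)])
E
```

```text
[[[-0.0225,0.0306,-0.0112],[0.0,0.0,-0.106]],[[-0.0257,0.0281,-0.0112],[0.001,0.0,-0.106]],[[-0.0285,0.0252,-0.0112],[-0.0,0.0,-0.106]],[[-0.031,0.0221,-0.0112],[0.0,0.0,-0.106]],[[-0.0331,0.0186,-0.0112],[0.001,0.0,-0.106]]]
[[[-0.035,0.0151,-0.0112],[-0.0,0.0,-0.107]],[[-0.0442,0.0091,0.004],[-0.0,0.0,-0.044]],[[-0.0445,0.0072,0.004],[-0.0,0.0,-0.044]],[[-0.0448,0.0052,0.004],[-0.0,0.0,-0.045]],[[-0.045,0.0032,0.0041],[-0.0,0.0,-0.044]]]
[[[-0.0451,0.0012,0.004],[-0.0,0.0,-0.044]],[[-0.0451,-0.0008,0.004],[-0.0,0.0,-0.044]],[[-0.0451,-0.0027,0.004],[-0.0,0.0,-0.044]],[[-0.0448,-0.0048,0.004],[-0.0,0.0,-0.044]],[[-0.0446,-0.0067,0.004],[-0.0,0.0,-0.045]]]
[[[-0.0443,-0.0087,0.004],[-0.0,0.0,-0.044]],[[-0.0438,-0.0106,0.0041],[-0.0,0.0,-0.044]],[[-0.0433,-0.0126,0.004],[-0.0,0.0,-0.044]],[[-0.0428,-0.0145,0.004],[-0.0,0.0,-0.044]],[[-0.042,-0.0163,0.004],[-0.0,0.0,-0.045]]]
[[[-0.0413,-0.0182,0.004],[-0.0,0.0,-0.044]]]
```

```bash
python3 -m handwheel '[[[-0.022,0.031,-0.011],[0,0,-0.106]],[[-0.026,0.028,-0.011],[0,0,-0.106]],[[-0.028,0.025,-0.011],[0,0,-0.106]],[[-0.031,0.022,-0.011],[0,0,-0.106]],[[-0.033,0.019,-0.011],[0,0,-0.106]]]' 0.75
python3 -m handwheel '[[[-0.035,0.015,-0.011],[0,0,-0.107]],[[-0.044,0.009,0.004],[0,0,-0.044]],[[-0.044,0.007,0.004],[0,0,-0.044]],[[-0.045,0.005,0.004],[0,0,-0.045]],[[-0.045,0.003,0.004],[0,0,-0.044]]]'
python3 -m handwheel '[[[-0.045,0.001,0.004],[0,0,-0.044]],[[-0.045,-0.001,0.004],[0,0,-0.044]],[[-0.045,-0.003,0.004],[0,0,-0.044]],[[-0.045,-0.005,0.004],[0,0,-0.044]],[[-0.045,-0.007,0.004],[0,0,-0.045]]]'
python3 -m handwheel '[[[-0.044,-0.009,0.004],[0,0,-0.044]],[[-0.044,-0.011,0.004],[0,0,-0.044]],[[-0.043,-0.012,0.004],[0,0,-0.044]],[[-0.02,-0.007,0.004],[0,0,-0.044]],[[0,0,0],[0,0,0]]]'
python3 - <<'E'
from h import *; from cell import bot
s=bot.sense();print(s["ee_pos"],s["time_s"]);plan(s["ee_pos"],s["orientation"],[([.5125,.2925,.16],188,3)])
E
```

```text
time_s: 0.6
ee_pos: [0.2907, -0.386, 0.2484]
orientation: [[-0.586, -0.81, -0.001], [-0.81, 0.586, 0.001], [-0.0, 0.001, -1.0]]
wrist_force: [1.5, -0.2, 0.0]
opening: 0.0645
finger_force: 0.0
time_s: 1.1
ee_pos: [0.3562, -0.1782, 0.2433]
orientation: [[-0.338, -0.941, 0.0], [-0.941, 0.338, 0.0], [-0.0, -0.0, -1.0]]
wrist_force: [1.8, 0.2, -0.2]
opening: 0.0643
finger_force: 0.0
time_s: 1.6
ee_pos: [0.4282, 0.0361, 0.2233]
orientation: [[-0.122, -0.992, 0.0], [-0.992, 0.122, 0.0], [-0.0, -0.0, -1.0]]
wrist_force: [1.3, -0.3, 0.7]
opening: 0.0642
finger_force: 0.0
time_s: 2.1
ee_pos: [0.4778, 0.1841, 0.2059]
orientation: [[0.054, -0.999, -0.002], [-0.999, -0.054, -0.001], [0.001, 0.002, -1.0]]
wrist_force: [-0.1, -1.2, -0.4]
opening: 0.064
finger_force: 0.0
[0.47775028 0.18410628 0.20589717] 2.1
[[[-0.0355,-0.0136,0.0152],[0.001,-0.0,-0.028]],[[-0.035,-0.0145,0.0153],[0.001,-0.001,-0.029]],[[-0.0347,-0.0155,0.0152],[0.0,-0.0,-0.028]]]
```

```bash
python3 -m handwheel '[[[-0.0355,-0.0136,0.0152],[0.001,0,-0.028]],[[-0.035,-0.0145,0.0153],[0.001,-0.001,-0.029]],[[-0.0347,-0.0155,0.0152],[0,0,-0.028]],[[0,0,0],[0,0,0]],[[0,0,0],[0,0,0]]]'
python3 - <<'E'
from h import *; from cell import bot,viewer
s=bot.sense();print(s["ee_pos"],s["time_s"],s["wrist_force"]);plan(s["ee_pos"],s["orientation"],[([.5125,.2925,.066],188,5)])
for n in ("top","wrist"):
    f=viewer.grab_frame(n);np.savez(n+"2.npz",**f);cv2.imwrite(f"pics/{n}2.png",f["color"][:,:,::-1])
print(f["camera_matrix"],f["R"],f["t"])
E
```

```text
time_s: 2.6
ee_pos: [0.5125, 0.2896, 0.161]
orientation: [[0.135, -0.991, -0.0], [-0.991, -0.135, -0.001], [0.001, 0.0, -1.0]]
wrist_force: [0.2, -0.1, 0.1]
opening: 0.0636
finger_force: 0.0
[0.51246367 0.28964235 0.16101708] 2.6 [ 0.1831055  -0.0839228   0.09603405]
[[[-0.0006,-0.0001,0.019],[0.0,-0.0,-0.001]],[[-0.0006,-0.0001,0.019],[0.0,-0.0,-0.001]],[[-0.0005,-0.0001,0.019],[0.0,-0.0,-0.0]],[[-0.0006,-0.0001,0.019],[0.0,-0.001,-0.001]],[[-0.0006,-0.0,0.019],[0.0,0.0,-0.001]]]
[[297.31863964   0.         256.12489432]
 [  0.         297.31863964 189.0376377 ]
 [  0.           0.           1.        ]] [[-0.99079102 -0.13539305 -0.00136692]
 [-0.12901159  0.94093169  0.3130552 ]
 [-0.04109932  0.31034863 -0.94973395]] [ 0.5460446  -0.23685703  0.28079038]
```

View pics/wrist2.png

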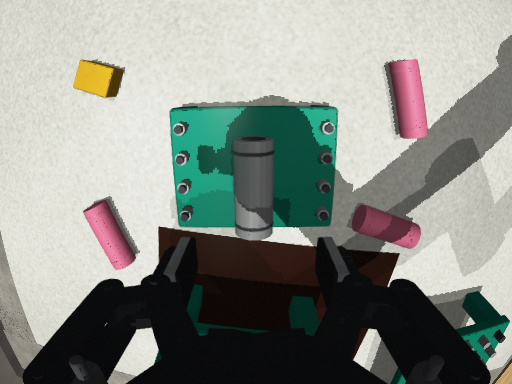

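The wrist view shows the shaft upright at column 253, between the fingers (inner edges about columns 185 and 325) and parallel to them. I'm descending to grasp it.

```bash
python3 -m handwheel '[[[-0.0006,0,0.019],[0,0,-0.001]],[[-0.0006,0,0.019],[0,0,-0.001]],[[-0.0006,0,0.019],[0,0,0]],[[-0.0006,0,0.019],[0,0,-0.001]],[[-0.0006,0,0.019],[0,0,-0.001]]]'
python3 -m handwheel '[[[0,0,0],[0,0,0]],[[0,0,0],[0,0,0]],[[0,0,0],[0,0,0]]]'
python3 -m handwheel '[[[0,0,0],[0,0,0]],[[0,0,0],[0,0,0]],[[0,0,0],[0,0,0]],[[0,0,0],[0,0,0]],[[0,0,0],[0,0,0]]]' 0
```

```text
time_s: 3.2
ee_pos: [0.513, 0.2925, 0.0677]
orientation: [[0.138, -0.99, 0.003], [-0.99, -0.138, 0.003], [-0.002, -0.004, -1.0]]
wrist_force: [-0.2, 0.5, -0.2]
opening: 0.0639
finger_force: 0.0
time_s: 3.5
ee_pos: [0.5136, 0.2939, 0.0688]
orientation: [[0.139, -0.99, 0.004], [-0.99, -0.139, 0.003], [-0.002, -0.005, -1.0]]
wrist_force: [-0.5, 0.9, 0.4]
opening: 0.064
finger_force: 0.0
time_s: 4.0
ee_pos: [0.5127, 0.2937, 0.0669]
orientation: [[0.14, -0.99, 0.002], [-0.99, -0.14, 0.001], [-0.001, -0.002, -1.0]]
wrist_force: [-0.3, -0.6, 0.5]
opening: -0.0002
finger_force: 0.0
```

```bash
python3 - <<'E'
from h import *; from cell import bot,viewer
print(bot.sense()["opening"],bot.sense()["wrist_force"])
fs=[]
for n in ("side","top"):
    f=viewer.grab_frame(n);np.savez(n+"3.npz",**f);fs.append(f["color"])
a=cv2.resize(fs[0][200:310,130:270],(700,550))[:,:400*1];
a=cv2.resize(fs[0][170:310,130:270],(400,400),interpolation=2);b=cv2.resize(fs[1][130:260,130:260],(400,400),interpolation=2)
cv2.imwrite("pics/c3.png",np.hstack([a,b])[:,:,::-1])
E
```

```text
-0.00017337083827247 [-0.30579472 -0.57438196  0.45270585]
```

View pics/c3.png

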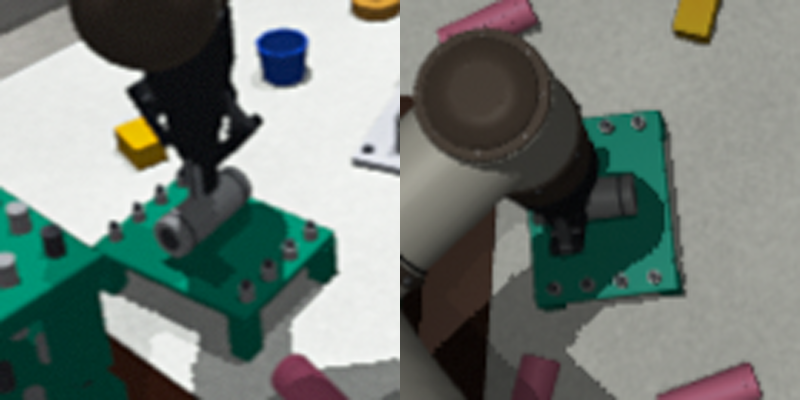

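The crop shows the shaft still in the saddle, with the fingers shut just beside it on its robot side in the top view (around crop (565,235)). I'll measure where the fingers really are.

```bash
python3 - <<'E'
from h import *; from cell import bot
s=bot.sense();p=s["ee_pos"];R=s["orientation"];print(p,s["q"])
for n in("side","top"):
    f=dict(np.load(n+"3.npz"));K,Rc,t=f["camera_matrix"],f["R"],f["t"]
    for nm,X in (("tcp",p),("tcp+60up",p-R[:,2]*.06),("shaft",np.array([.5125,.2925,.085])),("shafttop",np.array([.5125,.2925,.103]))):
        c=K@(Rc@X+t);print(n,nm,(c[:2]/c[2]).round(1),round(c[2],3), "z_map",f["z_map"][int(round(c[1]/c[2])),int(round(c[0]/c[2]))])
    P=cloud(f);g=f["color"].max(2)<45
    m=g&(np.hypot(P[...,0]-.5125,P[...,1]-.2925)<.05)&(P[...,2]>.06)&(P[...,2]<.16)
    Q=P[m]
    for a in np.arange(.06,.16,.015):
        q=Q[(Q[:,2]>=a)&(Q[:,2]<a+.015)]
        if len(q):print(round(a,3),len(q),np.median(q,0).round(3),q.min(0).round(3),q.max(0).round(3))
E
python3 - <<'E'
import numpy as np,cv2
fs=[np.load(n+"3.npz")["color"] for n in("side","top")]
a=cv2.resize(fs[0][220:270,175:225],(400,400),interpolation=0);b=cv2.resize(fs[1][175:225,165:215],(400,400),interpolation=0)
cv2.imwrite("pics/c3b.png",np.clip(np.hstack([a,b]).astype(int)*2,0,255).astype(np.uint8)[:,:,::-1])
E
```

```text
[0.51267182 0.29376208 0.06684763] [ 7.94517259e-01  4.44071280e-01 -2.45808607e-01  7.20454065e-04
 -8.78858371e-01 -6.54832709e-01]
side tcp [201.5 249.6] 1.06 z_map 1.0342159
side tcp+60up [199.2 229.9] 1.028 z_map 1.0129337
side shaft [201.2 243.5] 1.051 z_map 1.0326327
side shafttop [200.5 237.6] 1.042 z_map 1.030526
0.06 1 [0.496 0.319 0.075] [0.496 0.319 0.075] [0.496 0.319 0.075]
0.075 24 [0.509 0.337 0.082] [0.493 0.321 0.076] [0.515 0.34  0.089]
0.09 11 [0.505 0.337 0.092] [0.495 0.321 0.091] [0.513 0.339 0.1  ]
0.105 15 [0.5   0.296 0.117] [0.497 0.286 0.111] [0.509 0.305 0.12 ]
0.12 28 [0.5   0.296 0.128] [0.494 0.287 0.121] [0.525 0.305 0.135]
0.135 23 [0.5   0.301 0.143] [0.494 0.291 0.136] [0.516 0.306 0.15 ]
0.15 73 [0.503 0.303 0.156] [0.476 0.284 0.15 ] [0.537 0.312 0.16 ]
top tcp [189.7 196.3] 1.133 z_map 1.0864611
top tcp+60up [186.1 192.3] 1.074 z_map 0.92279506
top shaft [189.1 195.2] 1.115 z_map 0.95747375
top shafttop [188. 194.] 1.097 z_map 0.94851005
0.06 11 [0.504 0.26  0.064] [0.5   0.249 0.06 ] [0.525 0.284 0.072]
0.075 18 [0.503 0.257 0.085] [0.493 0.246 0.076] [0.536 0.327 0.09 ]
0.09 29 [0.509 0.259 0.096] [0.494 0.249 0.09 ] [0.534 0.33  0.104]
0.105 3 [0.508 0.283 0.112] [0.506 0.283 0.111] [0.511 0.285 0.113]
0.12 1 [0.5   0.285 0.128] [0.5   0.285 0.128] [0.5   0.285 0.128]
0.135 2 [0.496 0.285 0.145] [0.494 0.284 0.145] [0.497 0.285 0.146]
0.15 11 [0.488 0.28  0.157] [0.48  0.277 0.15 ] [0.499 0.287 0.158]
```

View pics/c3b.png

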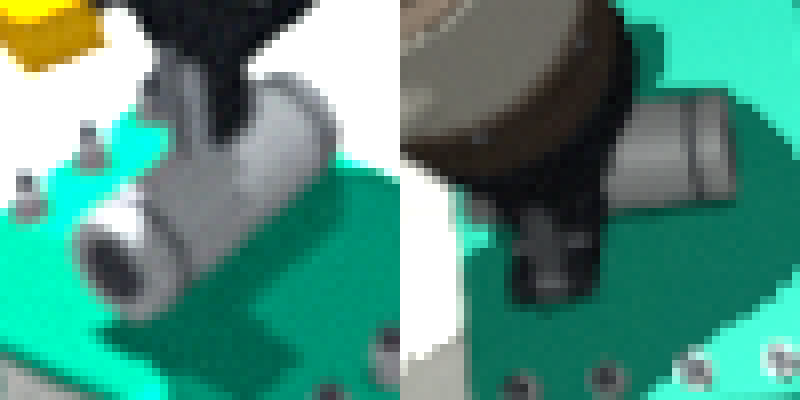

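```bash
python3 - <<'E'
from h import *
f=dict(np.load("side3.npz"));P=cloud(f);g=dict(np.load("side1.npz"));P1=cloud(g)
for v in range(234,256,2):
    print(v,[tuple(P[v,u].round(3)) for u in (197,200,203)],f["color"][v,200],"before",P1[v,200].round(3))
E
python3 -m handwheel '[[[0,0,0],[0,0,0]],[[0,0,0],[0,0,0]]]'
```

```text
234 [(np.float64(0.508), np.float64(0.306), np.float64(0.124)), (np.float64(0.506), np.float64(0.298), np.float64(0.12)), (np.float64(0.498), np.float64(0.296), np.float64(0.123))] [46 49 52] before [0.577 0.241 0.052]
236 [(np.float64(0.509), np.float64(0.305), np.float64(0.117)), (np.float64(0.504), np.float64(0.3), np.float64(0.116)), (np.float64(0.499), np.float64(0.295), np.float64(0.116))] [51 55 58] before [0.518 0.289 0.103]
238 [(np.float64(0.51), np.float64(0.305), np.float64(0.111)), (np.float64(0.505), np.float64(0.3), np.float64(0.11)), (np.float64(0.508), np.float64(0.288), np.float64(0.101))] [60 62 65] before [0.512 0.294 0.103]
240 [(np.float64(0.513), np.float64(0.304), np.float64(0.102)), (np.float64(0.507), np.float64(0.299), np.float64(0.103)), (np.float64(0.505), np.float64(0.292), np.float64(0.099))] [61 63 66] before [0.508 0.299 0.102]
242 [(np.float64(0.506), np.float64(0.31), np.float64(0.103)), (np.float64(0.503), np.float64(0.303), np.float64(0.101)), (np.float64(0.5), np.float64(0.297), np.float64(0.099))] [61 63 64] before [0.504 0.303 0.1  ]
244 [(np.f
[... 797 characters left out ...]
loat64(0.301), np.float64(0.078))] [61 63 65] before [0.494 0.313 0.087]
252 [(np.float64(0.493), np.float64(0.323), np.float64(0.089)), (np.float64(0.495), np.float64(0.313), np.float64(0.081)), (np.float64(0.498), np.float64(0.302), np.float64(0.072))] [59 60 62] before [0.493 0.314 0.083]
254 [(np.float64(0.491), np.float64(0.326), np.float64(0.085)), (np.float64(0.499), np.float64(0.31), np.float64(0.071)), (np.float64(0.496), np.float64(0.304), np.float64(0.068))] [24 51 46] before [0.499 0.311 0.072]
time_s: 4.3
ee_pos: [0.5127, 0.2937, 0.0668]
orientation: [[0.14, -0.99, 0.002], [-0.99, -0.14, 0.001], [-0.001, -0.002, -1.0]]
wrist_force: [-0.4, 0.5, 0.3]
opening: 0.0
finger_force: 0.0
```

```bash
python3 - <<'E'
from h import *; from cell import bot
p=np.array([.2493,-.5725,.1925]);
f=dict(np.load("side1.npz"));K,Rc,t=f["camera_matrix"],f["R"],f["t"];P=cloud(f)
for dz in(0,.02,.04):
    c=K@(Rc@(p+[0,0,dz])+t);print(dz,(c[:2]/c[2]).round(1),c[2])
m=(np.hypot(P[...,0]-.25,P[...,1]+.573)<.09)&(P[...,2]>.1)&(P[...,2]<.35)
v,u=np.nonzero(m);print(len(v),P[m][:,2].min(),v.max())
for z in np.arange(.17,.30,.01):
    q=P[m&(P[...,2]>=z)&(P[...,2]<z+.01)]
    if len(q):print(round(z,2),len(q),q.min(0).round(3),q.max(0).round(3))
# wrist2: forward-project TCP and fingers (fisheye)
f=dict(np.load("wrist2.npz"));s=bot.sense()
def fish(X):
    c=f["R"]@X+f["t"];th=np.arctan2(np.hypot(c[0],c[1]),c[2]);ph=np.arctan2(c[1],c[0]);k=f["camera_matrix"]
    return (k[0,2]+k[0,0]*th*np.cos(ph)).round(1),(k[1,2]+k[0,0]*th*np.sin(ph)).round(1)
tc=np.array([.5125,.2896,.161]);y=np.array([-.991,-.135,0])
print("tips expected",[fish(tc+y*a) for a in(-.032,.032)],"shaft ctr top",fish(np.array([.5125,.2925,.103])),"block",fish(np.array([.66,.21,.03])))
c=-f["R"].T@f["t"];print("cam pos",c)
f0=dict(np.load("top1.npz"));P=cloud(f0);h=cv2.cvtColor(f0["color"],cv2.COLOR_RGB2HSV);m=(h[...,1]>150)&(abs(h[...,0].astype(int)-24)<6);m[:, :210]=0;m[:,250:]=0
print("block top",np.median(P[m],0))
E
```

```text
0 [454.9 118.6] 1.383998030587939
0.02 [456.3 112.7] 1.373214353322981
0.04 [457.8 106.6] 1.3624306760580231
649 0.10011782634387006 156
0.24 16 [ 0.221 -0.613  0.244] [ 0.275 -0.521  0.249]
0.25 39 [ 0.22  -0.613  0.25 ] [ 0.278 -0.516  0.259]
0.26 40 [ 0.22  -0.619  0.26 ] [ 0.275 -0.515  0.269]
0.27 34 [ 0.22  -0.615  0.27 ] [ 0.277 -0.511  0.279]
0.28 17 [ 0.22  -0.613  0.28 ] [ 0.282 -0.513  0.29 ]
0.29 47 [ 0.209 -0.609  0.29 ] [ 0.278 -0.496  0.3  ]
tips expected [(np.float64(206.6), np.float64(218.7)), (np.float64(302.2), np.float64(218.9))] shaft ctr top (np.float64(254.4), np.float64(194.3)) block (np.float64(130.9), np.float64(83.4))
cam pos [0.52199909 0.20965402 0.34157188]
block top [0.70980623 0.20295957 0.02830028]
```

The fingertips stood at about z = 0.244 at the start, while the reported TCP was 0.19, so the true tips seem to sit roughly 38 mm above it. That explains why they shut above the shaft. I'll raise the arm and measure the tips, both shut and open.

```bash
python3 -m handwheel '[[[0,0,-0.03],[0,0,0]],[[0,0,-0.03],[0,0,0]],[[0,0,0],[0,0,0]],[[0,0,0],[0,0,0]]]' | head -2
cat > tip.py <<'E'
from h import *; from cell import bot,viewer
import sys
s=bot.sense();p=s["ee_pos"];print("ee",p,"open",s["opening"],"pinch",bot.pinch_z)
f=viewer.grab_frame("side");P=cloud(f);np.savez(sys.argv[1]+".npz",**f)
d=P-p
m=(abs(d[...,0])<.06)&(abs(d[...,1])<.06)&(d[...,2]>-.02)&(d[...,2]<.11)
for z in np.arange(-.02,.11,.005):
    q=d[m&(d[...,2]>=z)&(d[...,2]<z+.005)]
    if len(q):print(round(z,3),len(q),q.min(0).round(3),q.max(0).round(3))
a=cv2.resize(f["color"][150:270,140:260],(480,480),interpolation=2);cv2.imwrite("pics/"+sys.argv[1]+".png",np.clip(a.astype(int)*2,0,255).astype(np.uint8)[:,:,::-1])
E
python3 tip.py s4
python3 -m handwheel '[[[0,0,0],[0,0,0]],[[0,0,0],[0,0,0]],[[0,0,0],[0,0,0]]]' 0.75 | grep open
python3 tip.py s5
```

```text
time_s: 4.7
ee_pos: [0.5126, 0.2939, 0.1275]
ee [0.51264396 0.29389544 0.12747665] open -0.00014738366113240374 pinch 0.0187
0.035 3 [-0.007 -0.002  0.038] [0.005 0.01  0.04 ]
0.04 8 [-0.011 -0.004  0.041] [-0.002  0.012  0.045]
0.045 19 [-0.016 -0.007  0.045] [0.012 0.013 0.05 ]
0.05 26 [-0.016 -0.007  0.05 ] [0.009 0.013 0.055]
0.055 18 [-0.016 -0.006  0.055] [0.011 0.013 0.059]
0.06 32 [-0.017 -0.01   0.06 ] [0.015 0.012 0.065]
0.065 19 [-0.014 -0.009  0.065] [0.012 0.013 0.07 ]
0.07 17 [-0.017  0.003  0.07 ] [0.004 0.013 0.075]
0.075 15 [-0.017  0.003  0.075] [0.008 0.014 0.079]
0.08 29 [-0.029 -0.011  0.08 ] [0.026 0.015 0.085]
0.085 48 [-0.035 -0.012  0.085] [0.028 0.017 0.09 ]
0.09 61 [-0.04  -0.013  0.09 ] [0.035 0.017 0.095]
0.095 47 [-0.044 -0.014  0.095] [0.037 0.018 0.1  ]
0.1 55 [-0.048 -0.018  0.1  ] [0.038 0.019 0.105]
0.105 78 [-0.049 -0.019  0.105] [0.05  0.019 0.11 ]
opening: 0.0429
ee [0.5122925  0.29334262 0.12604703] open 0.04287518629345887 pinch 0.0187
0.035 1 [ 0.024 -0.     0.038] [ 0.024 -0.     0.038]
0.04 15 [-0.03  -0.006  0.04 ] [0.026 0.013 0.045]
0.045 27 [-0.036 -0.008  0.046] [0.024 0.015 0.05 ]
0.05 38 [-0.037 -0.01   0.05 ] [0.034 0.015 0.055]
0.055 35 [-0.037 -0.012  0.055] [0.033 0.016 0.06 ]
0.06 35 [-0.037 -0.011  0.06 ] [0.033 0.015 0.065]
0.065 36 [-0.038 -0.01   0.065] [0.034 0.015 0.07 ]
0.07 31 [-0.038 -0.008  0.07 ] [0.033 0.015 0.075]
0.075 32 [-0.037 -0.007  0.075] [0.027 0.016 0.08 ]
0.08 30 [-0.038 -0.008  0.08 ] [0.048 0.018 0.085]
0.085 53 [-0.054 -0.01   0.085] [0.051 0.019 0.09 ]
0.09 85 [-0.057 -0.019  0.09 ] [0.053 0.02  0.095]
0.095 61 [-0.057 -0.015  0.095] [0.058 0.02  0.1  ]
0.1 53 [-0.058 -0.018  0.1  ] [0.054 0.021 0.105]
0.105 83 [-0.06  -0.019  0.105] [0.058 0.022 0.11 ]
```

The true tips are about 37 mm above the reported TCP, sideways is fine. I'll descend to ee z = 0.028, which puts the tips at about 0.065.

```bash
python3 -m handwheel '[[[0,0,0],[0,0,0]],[[0,0,0],[0,0,0]],[[0,0,0.016],[0,0,0]],[[0,0,0.016],[0,0,0]],[[0,0,0.016],[0,0,0]]]' | grep -E "open|force|pos"
python3 -m handwheel '[[[0,0,0.016],[0,0,0]],[[0,0,0.016],[0,0,0]],[[0,0,0.01],[0,0,0]],[[0,0,0.009],[0,0,0]],[[0,0,0],[0,0,0]]]' | grep -E "open|force|pos"
python3 tip.py s6 | head -6
```

```text
ee_pos: [0.5128, 0.2938, 0.0786]
wrist_force: [0.6, 0.6, -0.2]
opening: 0.0641
finger_force: 0.0
ee_pos: [0.5122, 0.2932, 0.0268]
wrist_force: [0.1, -0.3, 0.2]
opening: 0.0641
finger_force: 0.0
ee [0.51223052 0.29322718 0.02676552] open 0.06413362805005327 pinch 0.0187
-0.02 1 [ 0.06   0.057 -0.018] [ 0.06   0.057 -0.018]
-0.015 2 [ 0.059  0.056 -0.012] [ 0.06   0.058 -0.01 ]
-0.01 2 [ 0.06   0.055 -0.009] [ 0.06   0.058 -0.008]
-0.005 1 [ 0.06   0.058 -0.004] [ 0.06   0.058 -0.004]
0.0 1 [0.059 0.057 0.002] [0.059 0.057 0.002]
```

```bash
python3 -m handwheel '[[[0,0,0],[0,0,0]],[[0,0,0],[0,0,0]],[[0,0,0],[0,0,0]],[[0,0,0],[0,0,0]],[[0,0,0],[0,0,0]]]' 0 | grep -E "open|force|pos"
python3 -m handwheel '[[[0,0,0],[0,0,0]],[[0,0,0],[0,0,0]],[[0,0,-0.01],[0,0,0]],[[0,0,0],[0,0,0]],[[0,0,0],[0,0,0]]]'
```

```text
ee_pos: [0.515, 0.295, 0.0295]
wrist_force: [5.9, -0.8, 3.5]
opening: 0.0345
finger_force: 59.9
time_s: 7.15
ee_pos: [0.5113, 0.293, 0.0371]
orientation: [[0.139, -0.99, -0.001], [-0.99, -0.139, -0.0], [0.0, 0.001, -1.0]]
wrist_force: [0.2, -0.7, -3.6]
opening: 0.034
finger_force: 60.2
```

```bash
python3 - <<'E'
from h import *; from cell import bot
s=bot.sense();plan(s["ee_pos"],s["orientation"],[([.5113,.293,.11],188,3),(fix(-.055,0,.10),199.45,10),(fix(-.055,0,.045),199.45,4)])
E
```

```text
[[[-0.0,0.0,-0.0243],[0.0,-0.0,-0.0]],[[-0.0,0.0,-0.0243],[0.001,-0.0,-0.0]],[[-0.0,0.0,-0.0243],[-0.0,-0.0,-0.0]],[[0.03,0.0042,0.001],[-0.0,-0.0,-0.02]],[[0.03,0.0048,0.001],[-0.0,-0.0,-0.02]]]
[[[0.0298,0.0053,0.001],[-0.0,-0.0,-0.02]],[[0.0297,0.006,0.001],[-0.0,-0.0,-0.02]],[[0.0296,0.0066,0.001],[-0.0,-0.0,-0.02]],[[0.0295,0.0071,0.001],[-0.0,-0.0,-0.02]],[[0.0293,0.0078,0.001],[-0.0,-0.0,-0.02]]]
[[[0.0291,0.0083,0.001],[-0.0,-0.0,-0.02]],[[0.029,0.0089,0.001],[-0.0,-0.0,-0.02]],[[0.0288,0.0095,0.001],[-0.0,-0.0,-0.02]],[[-0.0,0.0,0.0137],[-0.0,-0.0,0.0]],[[-0.0,0.0,0.0138],[-0.0,-0.0,0.0]]]
[[[-0.0,0.0,0.0137],[-0.0,-0.0,0.0]],[[-0.0,0.0,0.0138],[-0.0,-0.0,0.0]]]
```

```bash
python3 -m handwheel '[[[0,0,-0.025],[0,0,0]],[[0,0,-0.025],[0.001,0,0]],[[0,0,-0.025],[0,0,0]],[[0.03,0.0042,0.001],[0,0,-0.02]],[[0.03,0.0048,0.001],[0,0,-0.02]]]' | grep open
python3 -m handwheel '[[[0.03,0.0053,0.001],[0,0,-0.02]],[[0.03,0.006,0.001],[0,0,-0.02]],[[0.03,0.0066,0.001],[0,0,-0.02]],[[0.0295,0.0071,0.001],[0,0,-0.02]],[[0.0295,0.0078,0.001],[0,0,-0.02]]]' | grep open
python3 -m handwheel '[[[0.029,0.0083,0.001],[0,0,-0.02]],[[0.029,0.009,0.001],[0,0,-0.02]],[[0.029,0.0095,0.001],[0,0,-0.02]],[[0,0,0],[0,0,0]],[[0,0,0],[0,0,0]]]'
python3 - <<'E'
from h import *; from cell import bot,viewer
s=bot.sense();print(s["ee_pos"]);plan(s["ee_pos"],s["orientation"],[(fix(-.055,0,.045),199.45,4)])
E
```

```text
opening: 0.0342
opening: 0.0348
time_s: 8.65
ee_pos: [0.5122, -0.0113, 0.1017]
orientation: [[0.332, -0.943, 0.001], [-0.943, -0.332, 0.001], [-0.001, -0.001, -1.0]]
wrist_force: [-0.5, -0.3, -4.1]
opening: 0.0345
finger_force: 61.0
[ 0.51220144 -0.01129527  0.10169766]
[[[-0.0003,0.0,0.0142],[-0.0,0.0,-0.0]],[[-0.0003,0.0001,0.0141],[-0.001,0.0,-0.001]],[[-0.0003,0.0,0.0142],[0.0,0.001,-0.0]],[[-0.0003,0.0,0.0142],[-0.0,-0.0,-0.0]]]
```

```bash
python3 -m handwheel '[[[0,0,0.014],[0,0,0]],[[0,0,0.014],[0,0,0]],[[0,0,0.014],[0,0,0]],[[0,0,0.014],[0,0,0]],[[0,0,0],[0,0,0]]]' | grep -E "pos|force"
python3 - <<'E'
from h import *; from cell import bot,viewer
s=bot.sense();p=s["ee_pos"];print(p)
fs=[]
for n in("side","top"):
    f=viewer.grab_frame(n);fs.append(f["color"]);P=cloud(f);hsv=cv2.cvtColor(f["color"],cv2.COLOR_RGB2HSV)
    d=P-O;x=d@D;y=d@N;z=P[...,2];np.savez(n+"7.npz",**f)
    for nm,m in(("shaft",(x>-.12)&(x<.0)&(abs(y)<.03)&(z>.088)&(z<.125)&((x<-.075)|(x>-.035))),("rail",(abs(y)<.03)&(x>-.12)&(x<.03)&(z>.045)&(z<.066))):
        if m.sum()<10: continue
        for lo in(-.12,-.075,-.035,-.01):
            k=m&(x>=lo)&(x<lo+.03)
            if k.sum()>5: print(n,nm,lo,k.sum(),"y",np.percentile(y[k],[2,50,98]).round(4),"z",np.percentile(z[k],[5,95]).round(4),"x",x[k].min().round(3),x[k].max().round(3))
a=cv2.resize(fs[0][150:250,230:330],(400,400),interpolation=2);b=cv2.resize(fs[1][140:240,260:360],(400,400),interpolation=2)
cv2.imwrite("pics/c7.png",np.clip(np.hstack([a,b]).astype(int)*1.7,0,255).astype(np.uint8)[:,:,::-1])
E
```

```text
ee_pos: [0.5114, -0.01, 0.0444]
wrist_force: [-0.3, 0.2, -3.6]
finger_force: 60.8
[ 0.51138912 -0.00999565  0.0444032 ]
side shaft -0.12 121 y [-0.019  -0.002   0.0157] z [0.0901 0.1181] x -0.103 -0.091
side shaft -0.035 16 y [-0.0041  0.0068  0.0131] z [0.1129 0.1187] x -0.034 -0.009
side rail -0.12 73 y [-0.015   0.0035  0.014 ] z [0.0459 0.0586] x -0.117 -0.09
side rail -0.075 61 y [-0.0148  0.0005  0.014 ] z [0.0456 0.0578] x -0.075 -0.046
side rail -0.035 32 y [-0.0152 -0.0085  0.0049] z [0.046  0.0578] x -0.033 -0.008
side rail -0.01 17 y [-0.0158 -0.0137  0.0049] z [0.0462 0.0569] x -0.01 0.019
top shaft -0.12 30 y [-0.0175 -0.0102 -0.0019] z [0.0939 0.1191] x -0.099 -0.091
top rail -0.12 52 y [-0.0147 -0.0057  0.0083] z [0.0461 0.0576] x -0.114 -0.092
top rail -0.075 7 y [-0.0149 -0.0147 -0.0132] z [0.0465 0.0581] x -0.075 -0.062
top rail -0.01 18 y [-0.0149 -0.013  -0.0094] z [0.0497 0.0576] x -0.004 0.02
```

View pics/c7.png

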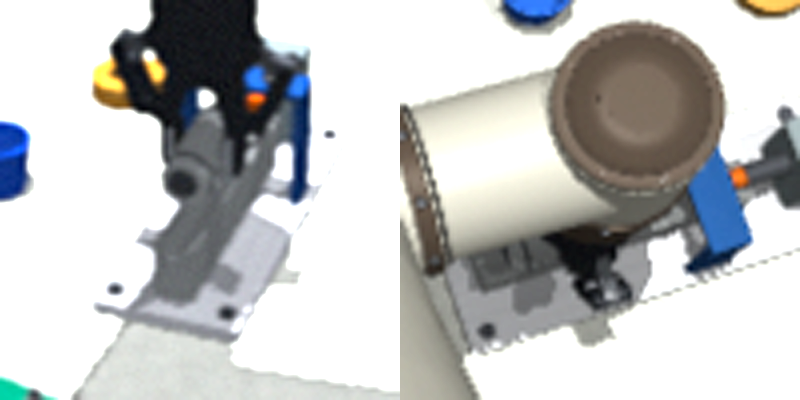

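The crop shows the shaft held square above the rail. Its axis is about 1 mm to the −y side and its centre about 0.100 high. I'm correcting that and lowering.

```bash
python3 -m handwheel '[[[0,-0.001,0.008],[0,0,0]],[[0,0,0.008],[0,0,0]],[[0,0,0.007],[0,0,0]],[[0,0,0.003],[0,0,0]],[[0,0,0],[0,0,0]]]' | grep -E "pos|force"
python3 -m handwheel '[[[0,0,0.001],[0,0,0]],[[0,0,0.001],[0,0,0]],[[0,0,0],[0,0,0]]]' | grep -E "pos|force"
python3 -m handwheel '[[[0,0,0.001],[0,0,0]],[[0,0,0],[0,0,0]],[[0,0,0],[0,0,0]]]' | grep -E "pos|force"
```

```text
ee_pos: [0.514, -0.0105, 0.0198]
wrist_force: [0.8, 0.1, -3.1]
finger_force: 60.8
ee_pos: [0.5146, -0.0103, 0.0186]
wrist_force: [-0.7, -0.5, -4.1]
finger_force: 60.8
ee_pos: [0.5145, -0.0102, 0.0175]
wrist_force: [0.4, 0.1, -4.5]
finger_force: 60.8
```

```bash
python3 -m handwheel '[[[0,0.0018,0],[0,0,0]],[[0,0,0],[0,0,0]],[[0,0,0],[0,0,0]],[[0,0,0],[0,0,0]]]' | grep -E "pos|force|ori"
python3 - <<'E'
from h import *; from cell import bot,viewer
s=bot.sense();p=s["ee_pos"];print(p,(p-O)@N,(p-O)@D)
f=viewer.grab_frame("side");P=cloud(f);d=P-O;x=d@D;y=d@N;z=P[...,2]
m=(x>-.12)&(x<-.075)&(abs(y)<.03)&(z>.06)&(z<.125);print(m.sum(),np.percentile(y[m],[2,50,98]),np.percentile(z[m],[2,98]))
E
```

```text
ee_pos: [0.5128, -0.0109, 0.0175]
orientation: [[0.334, -0.943, 0.003], [-0.943, -0.334, 0.001], [-0.0, -0.003, -1.0]]
wrist_force: [-0.1, 0.1, -3.3]
finger_force: 60.8
[ 0.51282039 -0.01085128  0.01753589] 0.0008325019324417751 -0.053950320193324894
155 [-0.01725326 -0.00289563  0.01621737] [0.06192131 0.0916769 ]
```

```bash
python3 -m handwheel '[[[0,0,0.001],[0,0,0]],[[0,0,0.001],[0,0,0]],[[0,0,0],[0,0,0]]]' | grep -E "pos|force"
python3 -m handwheel '[[[0,0,0.001],[0,0,0]],[[0,0,0],[0,0,0]],[[0,0,0],[0,0,0]]]' | grep -E "pos|force"
python3 -m handwheel '[[[0,0,0.001],[0,0,0]],[[0,0,0],[0,0,0]],[[0,0,0],[0,0,0]]]' | grep -E "pos|force"
```

```text
ee_pos: [0.5128, -0.0108, 0.0154]
wrist_force: [-0.5, 0.4, -3.4]
finger_force: 60.8
ee_pos: [0.5133, -0.0107, 0.0148]
wrist_force: [1.1, 0.4, -3.1]
finger_force: 61.3
ee_pos: [0.5134, -0.0107, 0.0146]
wrist_force: [-1.7, 0.7, 5.7]
finger_force: 62.0
```

```bash
python3 -m handwheel '[[[0,0,-0.001],[0,0,0]],[[0,0,0],[0,0,0]],[[0,0,0],[0,0,0]],[[0,0,0],[0,0,0]],[[0,0,0],[0,0,0]]]' 0.7
python3 -m handwheel '[[[0,0,-0.02],[0,0,0]],[[0,0,-0.03],[0,0,0]],[[0,0,-0.03],[0,0,0]],[[0,0,0],[0,0,0]],[[0,0,0],[0,0,0]]]' | grep -E "pos|force"
python3 - <<'E'
from h import *; from cell import bot,viewer
s=bot.sense();p=s["ee_pos"];print(p,(p-O)@N,(p-O)@D)
f=viewer.grab_frame("side");P=cloud(f);d=P-O;x=d@D;y=d@N;z=P[...,2]
m=(x>-.12)&(x<.01)&(abs(y)<.03)&(z>.066)&(z<.095);print(m.sum(),np.percentile(y[m],[2,50,98]),np.percentile(z[m],[2,98]),np.percentile(x[m],[1,99]))
E
```

```text
time_s: 12.2
ee_pos: [0.5128, -0.0109, 0.0144]
orientation: [[0.334, -0.943, 0.003], [-0.943, -0.334, 0.001], [-0.0, -0.003, -1.0]]
wrist_force: [-0.1, -0.5, 0.0]
opening: 0.0598
finger_force: 0.0
ee_pos: [0.5127, -0.0108, 0.095]
wrist_force: [0.2, 0.1, -0.3]
finger_force: 0.0
[ 0.51271287 -0.01078901  0.09499118] 0.0007518501406308706 -0.05404484312384781
297 [-0.01694703 -0.00496074  0.01567654] [0.0668047  0.08913075] [-0.10057626 -0.00901989]
```

Placed and released: the shaft spans x −100 to −10 mm with its top at 0.089. I'll estimate where the orange tip ends, close the fingers and move behind the shaft.

```bash
python3 -m handwheel '[[[-0.03,0,0],[0,0,0]],[[-0.03,0,0],[0,0,0]],[[-0.025,0,0],[0,0,0]],[[0,0,0.01],[0,0,0]],[[0,0,0.015],[0,0,0]]]' 0 | grep -E "pos|force|open"
python3 -m handwheel '[[[0,0,0.015],[0,0,0]],[[0,0,0.015],[0,0,0]],[[0,0,0.013],[0,0,0]],[[0,0,0],[0,0,0]],[[0,0,0],[0,0,0]]]' | grep -E "pos|force|open|ori"
python3 - <<'E'
from h import *; from cell import bot
s=bot.sense();p=s["ee_pos"];print("y",(p-O)@N,"x",(p-O)@D,p[2])
for n in("top1","side1","top7"):
    f=dict(np.load(n+".npz"));h=cv2.cvtColor(f["color"],cv2.COLOR_RGB2HSV);K,R,t=f["camera_matrix"],f["R"],f["t"]
    cam=-R.T@t;v,u=np.indices(h.shape[:2])
    ray=np.stack([(u-K[0,2])/K[0,0],(v-K[1,2])/K[1,1],np.ones(u.shape)],-1)@R
    X=cam+ray*((.074-cam[2])/ray[...,2])[...,None];x=(X-O)@D;y=(X-O)@N
    m=(h[...,1]>100)&(h[...,0]<16)&(h[...,2]>60)&(x>.03)&(x<.12)&(abs(y)<.02)
    print(n,m.sum(),np.sort(x[m]).round(4)[[0,2,-3,-1]] if m.sum()>3 else "")
E
```

```text
ee_pos: [0.484, 0.0696, 0.0686]
wrist_force: [0.1, -0.9, 0.7]
opening: -0.0003
finger_force: 0.0
ee_pos: [0.484, 0.0686, 0.0257]
orientation: [[0.333, -0.943, 0.001], [-0.943, -0.333, 0.0], [0.0, -0.001, -1.0]]
wrist_force: [0.8, 0.7, -0.3]
opening: 0.0001
finger_force: 0.0
y 7.485401346842833e-05 x -0.13847983105058542 0.02566967086555999
top1 18 [0.0714 0.073  0.0796 0.0813]
side1 22 [0.0539 0.0597 0.0814 0.0834]
top7 18 [0.0714 0.073  0.0796 0.0813]
```

The orange tip end lies near fixture x = 70 mm, so I expect tip contact at ee x ≈ −31 mm. I'm pushing, gently at first.

```bash
python3 -m handwheel '[[[0.008,0,0],[0,0,0]],[[0.007,0,0],[0,0,0]],[[0.003,0,0],[0,0,0]],[[0.002,0,0],[0,0,0]],[[0.002,0,0],[0,0,0]]]' | grep -E "pos|_force"
python3 -m handwheel '[[[0.002,0,0],[0,0,0]],[[0.002,0,0],[0,0,0]],[[0.002,0,0],[0,0,0]],[[0.002,0,0],[0,0,0]],[[0.002,0,0],[0,0,0]]]' | grep -E "pos|_force"
python3 -m handwheel '[[[0.002,0,0],[0,0,0]],[[0.002,0,0],[0,0,0]],[[0.002,0,0],[0,0,0]],[[0.002,0,0],[0,0,0]],[[0.002,0,0],[0,0,0]]]' | grep -E "pos|_force"
python3 - <<'E'
from h import *; from cell import bot
s=bot.sense();p=s["ee_pos"];print("y",(p-O)@N,"x",(p-O)@D,p[2],"F along",s["wrist_force"]@D)
E
```

```text
ee_pos: [0.4919, 0.0482, 0.0268]
wrist_force: [0.9, 0.3, 0.1]
finger_force: 0.0
ee_pos: [0.4951, 0.0392, 0.0265]
wrist_force: [-1.8, 2.5, 0.5]
finger_force: 1.2
ee_pos: [0.4984, 0.0295, 0.0265]
wrist_force: [-0.9, 1.4, 1.5]
finger_force: 1.2
y 0.0007080566573957181 x -0.09683318137199864 0.026508497361313013 F along -1.6584003319047602
```

```bash
python3 -m handwheel '[[[0.003,0,0],[0,0,0]],[[0.003,0,0],[0,0,0]],[[0.003,0,0],[0,0,0]],[[0.003,0,0],[0,0,0]],[[0.003,0,0],[0,0,0]]]' | grep -E "pos|_force"
python3 -m handwheel '[[[0.003,0,0],[0,0,0]],[[0.003,0,0],[0,0,0]],[[0.003,0,0],[0,0,0]],[[0.003,0,0],[0,0,0]],[[0.003,0,0],[0,0,0]]]' | grep -E "pos|_force"
python3 -m handwheel '[[[0.003,0,0],[0,0,0]],[[0.003,0,0],[0,0,0]],[[0.002,0,0],[0,0,0]],[[0.001,0,0],[0,0,0]],[[0.001,0,0],[0,0,0]]]' | grep -E "pos|_force"
cat > st.py <<'E'
from h import *; from cell import bot
s=bot.sense();p=s["ee_pos"];print("t",s["time_s"],"y",((p-O)@N).round(4),"x",((p-O)@D).round(4),p[2].round(4),"F along",(s["wrist_force"]@D).round(2),"fz",s["wrist_force"][2].round(2))
E
python3 st.py
```

```text
ee_pos: [0.5034, 0.0152, 0.0265]
wrist_force: [-1.3, 2.2, 1.4]
finger_force: 1.2
ee_pos: [0.5084, 0.0011, 0.0265]
wrist_force: [-1.9, 3.0, 1.9]
finger_force: 1.3
ee_pos: [0.5117, -0.0082, 0.0264]
wrist_force: [-1.9, 2.2, 1.0]
finger_force: 1.2
t 16.75 y 0.0007 x -0.0569 0.0264 F along -2.73 fz 0.96
```

```bash
python3 -m handwheel '[[[0.001,0,0],[0,0,0]],[[0.001,0,0],[0,0,0]],[[0.001,0,0],[0,0,0]],[[0.001,0,0],[0,0,0]],[[0.001,0,0],[0,0,0]]]' >/dev/null; python3 st.py
python3 -m handwheel '[[[0.001,0,0],[0,0,0]],[[0.001,0,0],[0,0,0]],[[0.001,0,0],[0,0,0]],[[0.001,0,0],[0,0,0]],[[0.001,0,0],[0,0,0]]]' >/dev/null; python3 st.py
python3 -m handwheel '[[[0.0006,0,0],[0,0,0]],[[0.0006,0,0],[0,0,0]],[[0.0006,0,0],[0,0,0]]]' >/dev/null; python3 st.py
```

```text
t 17.25 y 0.0007 x -0.0519 0.0264 F along -2.39 fz 1.08
t 17.75 y 0.0008 x -0.0469 0.0265 F along -2.15 fz 0.22
t 18.05 y 0.0008 x -0.0451 0.0265 F along -1.95 fz 1.22
```

```bash
python3 - <<'E'
from h import *; from cell import viewer
f=viewer.grab_frame("top");h=cv2.cvtColor(f["color"],cv2.COLOR_RGB2HSV);K,R,t=f["camera_matrix"],f["R"],f["t"]
cam=-R.T@t;v,u=np.indices(h.shape[:2]);ray=np.stack([(u-K[0,2])/K[0,0],(v-K[1,2])/K[1,1],np.ones(u.shape)],-1)@R
X=cam+ray*((.074-cam[2])/ray[...,2])[...,None];x=(X-O)@D;y=(X-O)@N
m=(h[...,1]>100)&(h[...,0]<16)&(h[...,2]>60)&(x>.03)&(x<.12)&(abs(y)<.02);print(m.sum(),np.sort(x[m]).round(4))
m=(abs(y)<.004)&(x>.055)&(x<.09);o=np.argsort(x[m]);print([(round(a*1000),c.tolist()) for a,c in zip(x[m][o],f["color"][m][o])][::2])
E
```

```text
18 [0.0714 0.0724 0.073  0.0734 0.074  0.0744 0.075  0.0757 0.076  0.0767
 0.077  0.0776 0.0783 0.0786 0.0793 0.0796 0.0803 0.0813]
[(56, [33, 64, 106]), (57, [29, 65, 111]), (59, [29, 64, 110]), (61, [29, 64, 109]), (64, [28, 63, 108]), (65, [30, 64, 109]), (67, [27, 63, 108]), (69, [34, 63, 103]), (71, [114, 63, 54]), (73, [142, 70, 22]), (75, [162, 81, 26]), (77, [136, 65, 16]), (79, [154, 75, 22]), (81, [96, 56, 37]), (83, [64, 51, 48]), (85, [50, 52, 55]), (87, [57, 59, 62]), (89, [54, 56, 59])]
```

Top view: the guard hides the groove up to x ≈ 70 mm, so the tip may end anywhere between 64 and 71 mm. I'll approach in fine steps from here.

```bash
python3 -m handwheel '[[[0.001,0,0],[0,0,0]],[[0.001,0,0],[0,0,0]],[[0.001,0,0],[0,0,0]],[[0.001,0,0],[0,0,0]]]' >/dev/null; python3 st.py
python3 -m handwheel '[[[0.0005,0,0],[0,0,0]],[[0.0005,0,0],[0,0,0]],[[0.0005,0,0],[0,0,0]],[[0,0,0],[0,0,0]]]' >/dev/null; python3 st.py
```

```text
t 18.5 y 0.0008 x -0.0411 0.0265 F along -1.8 fz -0.32
t 18.9 y 0.0008 x -0.0395 0.0265 F along -0.71 fz -1.47
```

```bash
python3 -m handwheel '[[[0.0005,0,0],[0,0,0]],[[0.0005,0,0],[0,0,0]],[[0.0005,0,0],[0,0,0]],[[0,0,0],[0,0,0]]]' >/dev/null; python3 st.py
```

```text
t 19.3 y 0.0008 x -0.0381 0.0265 F along -0.98 fz -0.51
```

```bash
python3 -m handwheel '[[[0.0005,0,0],[0,0,0]],[[0.0005,0,0],[0,0,0]],[[0.0005,0,0],[0,0,0]],[[0,0,0],[0,0,0]]]' >/dev/null; python3 st.py
```

```text
t 19.7 y 0.0008 x -0.0366 0.0265 F along -1.3 fz -0.4
```

```bash
python3 -m handwheel '[[[0.0005,0,0],[0,0,0]],[[0.0005,0,0],[0,0,0]],[[0.0005,0,0],[0,0,0]]]' >/dev/null; python3 st.py
```

```text
t 20.0 y 0.0008 x -0.0351 0.0265 F along -2.22 fz 0.06
```

```bash
python3 -m handwheel '[[[0.0005,0,0],[0,0,0]],[[0.0005,0,0],[0,0,0]],[[0.0005,0,0],[0,0,0]]]' >/dev/null; python3 st.py
```

```text
t 20.3 y 0.0008 x -0.0336 0.0265 F along -1.76 fz 0.82
```

```bash
python3 -m handwheel '[[[0.0005,0,0],[0,0,0]],[[0.0005,0,0],[0,0,0]]]' >/dev/null; python3 st.py
```

```text
t 20.5 y 0.0008 x -0.0326 0.0265 F along -2.23 fz 0.55
```

```bash
python3 -m handwheel '[[[0.0005,0,0],[0,0,0]],[[0.0005,0,0],[0,0,0]],[[0.0005,0,0],[0,0,0]]]' >/dev/null; python3 st.py
```

```text
t 20.8 y 0.0008 x -0.0311 0.0265 F along -2.38 fz -0.13
```

```bash
python3 -m handwheel '[[[0.0005,0,0],[0,0,0]],[[0.0005,0,0],[0,0,0]]]' >/dev/null; python3 st.py
```

```text
t 21.0 y 0.0008 x -0.0302 0.0265 F along -3.27 fz 0.09
```

```bash
python3 -m handwheel '[[[0.0005,0,0],[0,0,0]],[[0.0005,0,0],[0,0,0]]]' >/dev/null; python3 st.py
```

```text
t 21.2 y 0.0008 x -0.0296 0.0265 F along -5.8 fz 1.33
```

```bash
python3 -m handwheel '[[[0.0005,0,0],[0,0,0]],[[0.0003,0,0],[0,0,0]]]' >/dev/null; python3 st.py
```

```text
t 21.4 y 0.0008 x -0.0292 0.0265 F along -7.69 fz 1.18
```

```bash
python3 -m handwheel '[[[0.0003,0,0],[0,0,0]],[[0,0,0],[0,0,0]]]' >/dev/null; python3 st.py
```

```text
t 21.6 y 0.0008 x -0.029 0.0265 F along -8.15 fz 1.68
```

```bash
python3 -m handwheel '[[[0.0004,0,0],[0,0,0]],[[0.0003,0,0],[0,0,0]],[[0,0,0],[0,0,0]],[[0,0,0],[0,0,0]]]' >/dev/null; python3 st.py
```

```text
t 22.0 y 0.0008 x -0.0286 0.0265 F along -8.97 fz 2.07
```

```bash
python3 -m handwheel '[[[-0.0002,0,0],[0,0,0]],[[-0.0002,0,0],[0,0,0]],[[-0.0002,0,0],[0,0,0]],[[-0.0002,0,0],[0,0,0]],[[-0.0002,0,0],[0,0,0]]]' >/dev/null; python3 st.py
python3 -m handwheel '[[[-0.0002,0,0],[0,0,0]],[[-0.0002,0,0],[0,0,0]],[[-0.0002,0,0],[0,0,0]],[[-0.0002,0,0],[0,0,0]],[[-0.0002,0,0],[0,0,0]]]' >/dev/null; python3 st.py
python3 -m handwheel '[[[-0.0002,0,0],[0,0,0]],[[-0.0002,0,0],[0,0,0]],[[-0.0002,0,0],[0,0,0]],[[-0.0002,0,0],[0,0,0]],[[-0.0002,0,0],[0,0,0]]]' >/dev/null; python3 st.py
python3 -m handwheel '[[[-0.0002,0,0],[0,0,0]],[[-0.0002,0,0],[0,0,0]],[[-0.0002,0,0],[0,0,0]],[[-0.0002,0,0],[0,0,0]],[[-0.0002,0,0],[0,0,0]]]' >/dev/null; python3 st.py
python3 -m handwheel '[[[-0.0005,0,0],[0,0,0]],[[-0.001,0,0],[0,0,0]],[[-0.002,0,0],[0,0,0]],[[-0.003,0,0],[0,0,0]],[[-0.005,0,0],[0,0,0]]]' | grep force; python3 st.py
```

```text
t 22.5 y 0.0008 x -0.0286 0.0265 F along -3.98 fz 1.02
t 23.0 y 0.0008 x -0.0292 0.0265 F along -2.41 fz 0.62
t 23.5 y 0.0013 x -0.03 0.0267 F along -0.2 fz 0.26
t 24.0 y 0.0008 x -0.0314 0.0265 F along -0.63 fz 0.37
wrist_force: [-0.1, 0.6, -0.1]
finger_force: 0.0
t 24.5 y 0.0008 x -0.0431 0.0265 F along -0.6 fz -0.12
```

```bash
python3 -m handwheel '[[[-0.01,0,0],[0,0,0]],[[-0.01,0,0],[0,0,0]],[[0,0,0],[0,0,0]],[[0,0,0],[0,0,0]]]' | grep -E "force"
python3 - <<'E'
from h import *; from cell import bot,viewer
f=viewer.grab_frame("side");P=cloud(f);d=P-O;x=d@D;y=d@N;z=P[...,2]
m=(x>-.035)&(x<.03)&(abs(y)<.025)&(z>.066)&(z<.095);print(m.sum(),np.percentile(y[m],[2,50,98]),np.percentile(z[m],[2,98]),np.percentile(x[m],[1,5,99]))
E
python3 -c "
from cell import job
print(job.hand_in())"
```

```text
wrist_force: [-0.1, 0.0, -0.5]
finger_force: 0.0
55 [-0.01708048 -0.0066484   0.00432982] [0.0660736  0.08929517] [-0.02372755 -0.0215485   0.02749344]
the job is handed in; nothing more can be done
None
```

The shaft is lying released in the groove against the orange tip, and the job is handed in; no verdict came back. I pressed the tip with an estimated 5–7 N (about 1.5–2 mm) and backed off slowly; I did not re-measure the bystanders afterwards.

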